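# Gauge the routed groove of a mosaic mirror frame

## Task

Take the depth gauge out of its holder block and measure the groove routed in the bare rail of the mirror frame, somewhere around the middle of the rail: foot square across the groove, probe down in the groove, pressed with no more than a firm thumb's force until the foot sits flat on the wood on both sides, and held there for a second. Then stand the gauge back in its holder, probe in the well, with the true reading still showing on the indicator bar, and leave the other things on the table alone.

Things in the scene. Friction and masses are not known exactly. Their poses are not given: they have to be found in the camera images.
- gauge: Groove depth gauge, about 0.2 kg, upright in the holder block. Dark steel foot 64 (its x) x 22 (its y) x 8 mm; above it a flat-sided aluminium barrel, 24 (x) x 18 mm (y), up to 62 mm above the foot's underside: grip across its 18 mm, 30 to 40 mm above the underside. Origin: centre of the foot's underside; z points up the barrel.
- probe_tip (a point): Tip of the gauge's round-ended steel probe, 4 mm thick, on its centre line, sticking out 13 mm below the foot. Sprung: gives from 2.5 N on, 0.25 N more per mm, plus 1 N while it moves the indicator bar; flush with the foot after 13 mm, springs out when lifted. Pushed in farther than the groove's depth allows (on the wood beside it, on the holder), it spoils the reading for good.
- indicator_top (a point): Top end of the white indicator bar (10 x 5 mm, black marks every 2 mm) on the gauge's centre line: 66 mm above the foot's underside at the start, 4 mm above the barrel. The probe, going in, pushes it up by as much; it does not go back with the probe but stays at the farthest point reached, held by 1 N of drag. Depth read = 13 mm less its rise. Not to be handled.
- frame: Wooden mirror frame fixed flat on the table, 260 (its x) x 300 mm (its y), wood 22 mm thick, glass in the middle. The rail on its -x side (90 mm wide) is bare wood; the other three bear glass mosaic, 25 mm high in all. The groove runs the whole length of the bare rail, along the frame's y, 6 mm wide with upright walls, 5 to 9 mm deep. Origin: centre of the frame, on the table; z up.
- rail_mid (a point): Middle of the bare rail on its top face (22 mm above the table, 85 mm from the frame's origin along its -x); axes as the frame's. The groove is not in the middle of the rail: its centre line runs parallel to y, anywhere up to 12 mm to either side (x) of this point, differently on every frame. Faint flush glue lines in the wood are not the groove.
- groove_bottom: Bottom of the groove: the origin's height is that of the groove's bottom (5 to 9 mm below the rail's top face), measured on the middle line of the rail; its x and y do not tell where the groove runs.
- holder: Dark wooden block 110 mm (its x) x 80 mm (its y) x 40 mm high, fixed, with a square well 21 mm wide and 32 mm deep in the middle of its top, in which the probe hangs free while the gauge's foot rests on the block, foot along the block's x. Origin: centre of the underside. It trades places with the glue jar from one start to the next.
- glue_jar: White jar with lid, 64 mm across, 85 mm high; origin at the centre of its underside. To be left alone.
- water_bottle: Clear bottle with a blue cap, 60 mm across, 150 mm high; origin at the centre of its underside. To be left alone.
- grout_tray: Open black plastic tray 150 x 110 x 35 mm; origin at the centre of its underside. To be left alone.
- spreader: Spatula with wooden handle, 200 mm long, lying flat along its x; origin about its middle. To be left alone.
Not all that is in view belongs to the job. There is more than one size of the gauge; the one meant has the size given above.

How it is judged (in metres and radians):
On the way:
1. the foot sits flat on the bare rail on both sides of the groove, square across it, near the middle of the rail, pressed on, with the probe on the bottom of the groove (z of gauge in the frame of rail_mid between -0.0018 and 0.001 m and y of gauge in the frame of rail_mid between -0.075 and 0.075 m and angle between gauge's own z axis and vertical below 0.035 rad and angle between the x axis of gauge and the x axis of frame, either way round below 0.17 rad and contact force between gauge and frame above 4 N and contact force between gauge and groove_bottom above 1.5 N), for 0.6 s.
At the end, for the whole second after the job is handed in: The gauge stands released, upright and at rest in the holder: within 9 mm of the well's centre, foot flat on the block within 1.5 mm; its indicator bar shows the true depth of the groove within 1 mm (top of the bar 96 to 98 mm above the groove's bottom) (horizontal distance between gauge and holder below 0.009 m and z of gauge in the frame of holder between 0.0385 and 0.0415 m and angle between gauge's own z axis and vertical below 0.04 rad and linear speed of gauge below 0.01 m/s and z of indicator_top in the frame of groove_bottom between 0.096 and 0.098 m); the robot touches nothing.
It fails at once if the gauge is forced onto the frame with more than 40 N (contact force between gauge and frame above 40 N).
It fails at once if a bystander is moved more than 15 mm or tipped (distance of any of glue_jar, water_bottle, grout_tray, spreader from where it was at the start of the episode above 0.015 m or angle between any of glue_jar, water_bottle, grout_tray, spreader's own z axis and vertical above 0.3 rad).
It also fails if it takes over 58 s, if anything falls off the work surface, if the arm or the gripper's body presses on something with over 40 N, if the wrist force passes 120 N, or if a joint passes its speed limit or range.

## Robot

A 6-joint arm with a two-finger parallel gripper is mounted at the origin on the work surface. World frame = base frame: x ahead of the robot, y to its left, z up, the work surface at z = 0. Lengths are in mm, angles in rad, forces in N, time in s.
With the tool pointing down it reaches from about 250 to 850 mm from the base axis. Payload 12.5 kg.
Tool frame: the origin (TCP) lies midway between the tips of the shut fingers; the grasp point (between the pads) lies r.grip_depth behind it (r.grip_depth is the distance from the TCP to the grasp point, in mm); z points along the fingers, y is the line along which they close (so a half turn about z gives the same grasp; the last joint's range is limited). The gripper opens to 93 mm and grips with 3 to 60 N. Pads are 15 mm wide; open, the fingers measure 128 mm over their backs; the gripper's body (75 mm by 188 mm) begins 65 mm behind the grasp point.
Start: joints at [1.1, 0.351, 1.652, -0, 1.139, -0.085], TCP at [206.933, 509.571, 218.633] pointing down, gripper open.
Joint ranges: [-2.75, 2.75], [-0.79, 2.1], [0.01, 2.65], [-1.57, 4.71], [0.07, 3.14], [-2.87, 2.87]. Speed limits (rad/s): [2.22, 2.22, 2.79, 3.14, 3.14, 3.14].

## Interface

Orientations are given as a unit quaternion [w, x, y, z].
In Python, from workcell import r, optics gives the robot as it stands.
- The arm moves only by the tool move_arm, never from a script. Its arguments are lists of equal length, an entry for each row: "travel": the shift along the world's x, y, z normalised to -1 to 1, where 1 is 0.02 m, a list of three; "twist": the turn, a rotation vector about the world's x, y, z normalised to -1 to 1, where 1 is 5 degrees, a list of three; "hand": the closure, from 0 (fully open) to 1 (shut). A call has 1 to 8 rows; each row shifts and turns the commanded pose from where the row before left it; what a row does not reach is not made up. A row lasts 1/12 s, in which the tool goes at most 41.7 mm and 7.16 degrees, less where a joint would pass 70% of its speed; a pose out of reach is approached as far as the arm can. A call with a number of a shift or a turn outside -1 to 1 is refused whole. A call with a gripper value outside its range is refused whole. The fingers move at their own pace and stop on an object; the grip force is fixed at half the most. Time passes only in rows, so rows that do not move let the fingers close. It gives the time, the measured TCP pose, the force, the opening and the grip force at its end, in the units of the state.
- r.state(): the state, without advancing time (a new reading comes with each control period).
- optics.get_image(name): name is "scene" or "top" or "wrist"; returns the picture (400x640x3 uint8, blue, green, red); there is no depth.
- optics.get_calibration(name): a dict with "fovy" (degrees; the focal length in pixels is half the picture's height over the tangent of half this angle, whatever the lens; pixels are square), "cx", "cy" (the principal point, pixels), "rvec" (rotation vector, rad) and "tvec" (3), from world to camera coordinates, as OpenCV has them. Camera axes: x right, y down, z forward; pixel columns grow to the right and rows downward; lengths in mm; the calibration is good to about 2 mm. A picture is of the moment at which its call begins: read the wrist's pose just before it. get_calibration takes no time and is no camera call; for the wrist camera it gives the pose at the moment of the call.
- r.sign_off(): hands the job in; it is judged then, once.
Trained networks look in the newest picture that a camera, given by its name, has taken for a name from the list of things; names that differ only in an ending like _2 or _b are one class to them, and where a whole thing is asked for, a point or a joint stands for the part that bears it (a point fixed in the world has none). Each returns a list of dicts, best first, with "conf" (0 to 1); they miss things now and then, are a little off and sometimes report something else, mostly with a low value. They report only what shows in the picture. A call takes as long as a camera call. They do not tell look-alikes from the thing itself.
- optics.recognise(camera, thing): "box" ([left, top, right, bottom] in pixels, round what is visible of it).
- optics.trace(camera, thing): "region" (400x640 bool, what is visible of it) and "box" ([left, top, right, bottom] in pixels, round what is visible of it).
The state is a dict: "t": time; "joint_positions": joint angles; "joint_vel": joint speeds; "joint_efforts": joint torques, N m; "position": TCP position; "orientation": TCP orientation; "contact_force": force on the tool from outside, world axes, zero at the start; "ft_torque": the same for the moment, N m; "width": finger opening in mm; "finger_force": force on a finger pad.
Only numpy, scipy, OpenCV 4.12 (cv2) and the standard library are available. Lean on these libraries where they do the work, as an engineer would, in place of code of your own. Each camera call takes 0.05 s, during which the arm holds its last target. There are 200 camera calls.

## Working session

There is one attempt and no reset: what is moved stays moved. The work goes in short steps, Python scripts to look and compute and a tool call to move; the robot and the scene stay as the last step left them, time stands still between calls to the robot, and variables do not carry over. Pictures are saved under pics/ and viewed, at most 10 in all, crops included, and the job is handed in when it is done.

Besides the shell and the picture viewer there is one more tool, called after "Call:" as name(argument=value, ...) on one line, values as JSON. move_arm: Moves the arm, as the interface text tells. Its arguments: {"type":"object","properties":{"travel":{"type":"array","items":{"type":"array","items":{"type":"number","minimum":-1,"maximum":1}}},"twist":{"type":"array","items":{"type":"array","items":{"type":"number","minimum":-1,"maximum":1}}},"hand":{"type":"array","items":{"type":"number"}}},"required":["travel","twist","hand"]}

```bash
mkdir -p pics; ls; cat > h.py <<'E'
import numpy as np, cv2
from workcell import r, optics
def cal(n):
    c=optics.get_calibration(n); f=200/np.tan(np.radians(c["fovy"])/2)
    K=np.array([[f,0,c["cx"]],[0,f,c["cy"]],[0,0,1]]); R=cv2.Rodrigues(np.array(c["rvec"],float))[0]
    return K,R,np.array(c["tvec"],float).ravel()
def px2w(C,uv,z):
    K,R,t=C; uv=np.atleast_2d(np.array(uv,float))
    d=np.c_[uv,np.ones(len(uv))]@np.linalg.inv(K).T@R; o=-R.T@t
    return o+d*((z-o[2])/d[:,2])[:,None]
def w2px(C,P):
    K,R,t=C; q=(np.atleast_2d(P)@R.T+t)@K.T; return q[:,:2]/q[:,2:]
E
python3 - <<'E'
from h import *
for n in ("scene","top"):
    cv2.imwrite(f"pics/{n}0.png",optics.get_image(n)); K,R,t=C=cal(n); print(n,K[0,0],-R.T@t)
    for th in ("gauge","holder","frame","glue_jar","water_bottle","grout_tray","spreader"):
        print(th,[(round(d["conf"],2),np.round(d["box"]).tolist()) for d in optics.recognise(n,th)])
print(r.state(), r.grip_depth)
E
```

```text
pics
scene 437.85072635669223 [1235.75114642  174.82488953 1108.207648  ]
gauge [(0.73, [375.0, 223.0, 389.0, 244.0]), (0.58, [340.0, 263.0, 347.0, 278.0])]
holder [(0.84, [361.0, 218.0, 397.0, 265.0])]
frame [(0.62, [189.0, 189.0, 301.0, 278.0])]
glue_jar [(0.71, [374.0, 184.0, 398.0, 217.0]), (0.38, [187.0, 193.0, 300.0, 281.0])]
water_bottle [(0.68, [210.0, 112.0, 231.0, 152.0])]
grout_tray [(0.83, [415.0, 242.0, 458.0, 303.0]), (0.59, [208.0, 114.0, 231.0, 151.0])]
spreader [(0.7, [417.0, 180.0, 443.0, 235.0])]
top 504.2322585931127 [ 348.82673054   52.72133445 1223.96719556]
gauge [(0.75, [242.0, 156.0, 253.0, 183.0]), (0.53, [239.0, 117.0, 248.0, 134.0]), (0.41, [274.0, 120.0, 289.0, 138.0])]
holder [(0.62, [229.0, 142.0, 269.0, 198.0])]
frame [(0.94, [328.0, 80.0, 474.0, 213.0])]
glue_jar [(0.82, [235.0, 206.0, 262.0, 234.0])]
water_bottle [(0.66, [466.0, 258.0, 508.0, 283.0])]
grout_tray [(0.76, [159.0, 114.0, 203.0, 181.0])]
spreader [(0.59, [179.0, 197.0, 207.0, 280.0])]
{'t': 0.8, 'joint_positions': array([ 1.10042797e+00,  3.50697658e-01,  1.65181560e+00,  6.21794413e-06,
        1.13910450e+00, -8.46254806e-02]), 'joint_vel': array([-1.77176755e-03,  1.77172298e-03, -6.00828958e-04,  6.41848055e-05,
       -1.01791338e-03, -1.88251271e-04]), 'joint_efforts': array([ 2.32214254e-03, -4.97204590e+01, -2.85485369e+01,  7.00833695e-02,
        2.18129600e-02, -8.54719133e-05]), 'position': array([206.91351251, 509.56992445, 218.62790527]), 'orientation': array([-6.15423622e-06,  1.91679152e-01,  9.81457642e-01, -1.12979519e-05]), 'contact_force': array([-0.109679  ,  1.2808093 ,  0.07750244]), 'ft_torque': array([-0.06877247,  0.02350082,  0.01030721]), 'finger_force': 0.0, 'width': 92.93059903182649} 18.8
```

```bash
python3 - <<'E'
from h import *
a=cv2.imread("pics/top0.png")[60:310,140:520]; b=cv2.resize(a,None,fx=2.1,fy=2.1,interpolation=cv2.INTER_CUBIC); cv2.imwrite("pics/top_c.png",b)
C=cal("top")
print(px2w(C,[[0,0],[639,0],[0,399],[639,399]],0).round())
E
```

```text
[[1090.  878.    0.]
 [1052. -798.    0.]
 [  91.  799.    0.]
 [  59. -677.    0.]]
```

View pics/top_c.png

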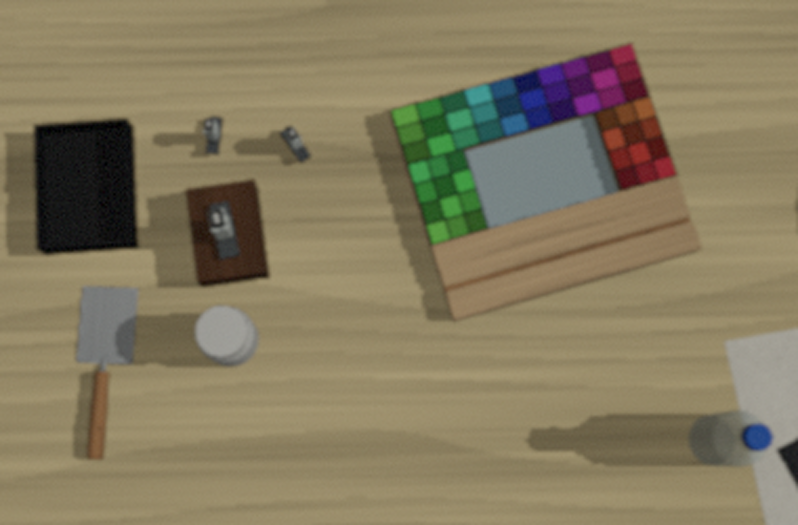

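The gauges are at top-crop (222,229), standing in the brown block, and two free-standing ones at (212,135) and (295,143). The one in the block has a foot of about 64 mm; the others are clearly smaller. I'll confirm this with a wrist crop from close by.

```bash
python3 - <<'E'
from h import *
C=cal("top"); optics.get_image("top")
def rect(th,z):
    d=optics.trace("top",th)[0]; m=d["region"].astype(np.uint8)
    c=max(cv2.findContours(m,0,2)[0],key=cv2.contourArea).reshape(-1,2)
    P=px2w(C,c,z)[:,:2].astype(np.float32); (cx,cy),s,a=cv2.minAreaRect(P); print(th,d["conf"],np.round([cx,cy]),np.round(s),round(a,1))
rect("holder",40);rect("frame",23);rect("gauge",48);rect("glue_jar",85)
# hand corners
H=np.array([[188,190],[255,181],[268,276],[202,284]])/2.1+[140,60]; P=px2w(C,H,40); print(P.round(),P.mean(0))
F=np.array([[390,112],[631,43],[700,250],[456,320]])/2.1+[140,60]; P=px2w(C,F,23); print(P.round(),P.mean(0))
G=np.array([[444,289],[688,220]])/2.1+[140,60]; print(px2w(C,G,22).round())
for g in ([222,229],[212,135],[295,143]): print(px2w(C,np.array(g)/2.1+[140,60],48).round())
E
```

```text
holder 0.87 [610. 219.] [118.  86.] 7.3
frame 0.64 [ 700. -140.] [201. 306.] 14.4
gauge 0.64 [713. 140.] [47. 23.] 36.9
glue_jar 0.77 [485. 214.] [64. 64.] 89.8
[[660. 265.  40.]
 [669. 188.  40.]
 [557. 174.  40.]
 [550. 248.  40.]] [608.83230357 218.72827818  40.        ]
[[ 754.   30.   23.]
 [ 833. -259.   23.]
 [ 580. -324.   23.]
 [ 504.  -39.   23.]] [ 667.67957082 -148.05735194   23.        ]
[[ 541.  -27.   22.]
 [ 616. -313.   22.]]
[[611. 225.  48.]]
[[722. 236.  48.]]
[[711. 141.  48.]]
```

```bash
python3 - <<'E'
from h import *
from scipy.spatial.transform import Rotation as Ro
K,R,t=cal("wrist"); s=r.state(); q=s["orientation"]; T=Ro.from_quat([q[1],q[2],q[3],q[0]]).as_matrix()
print("f",K, "cam in tool",T.T@((-R.T@t)-s["position"]), "axes",(R@T).round(3))
E
```

```text
f [[276.88265062   0.         316.930899  ]
 [  0.         276.88265062 199.32244893]
 [  0.           0.           1.        ]] cam in tool [  71.05424713   -1.454694   -165.8508589 ] axes [[ 0.     1.    -0.   ]
 [-0.966  0.    -0.258]
 [-0.258  0.     0.966]]
```

Call:
move_arm(travel=[[1, -0.8, 0.5], [1, -0.8, 0.5], [1, -0.8, 0.5], [1, -0.8, 0.5], [1, -0.8, 0.5], [1, -0.8, 0.5], [1, -0.8, 0.3], [1, -0.8, 0]], twist=[[0, 0, 0.6], [0, 0, 0.6], [0, 0, 0.6], [0, 0, 0.6], [0, 0, 0.6], [0, 0, 0.6], [0, 0, 0.6], [0, 0, 0.6]], hand=[0, 0, 0, 0, 0, 0, 0, 0])

```text
t: 1.72
position: [368.2, 381.0, 286.1]
orientation: [0.001, -0.018, 1.0, 0.001]
contact_force: [-0.0, 0.2, 0.2]
width: 93.4
finger_force: 0.0
```

Call:
move_arm(travel=[[1, -0.7, 0], [1, -0.7, 0], [1, -0.7, -0.2], [1, -0.7, -0.5], [1, -0.7, -0.5], [1, -0.7, -0.5], [1, -0.7, -0.5], [1, -0.7, -0.6]], twist=[[0, 0, 0.5], [0, 0, 0.5], [0, 0, 0], [0, 0, 0], [0, 0, 0], [0, 0, 0], [0, 0, 0], [0, 0, 0]], hand=[0, 0, 0, 0, 0, 0, 0, 0])

```text
t: 2.38
position: [528.0, 268.8, 228.4]
orientation: [0.0, -0.06, 0.998, 0.0]
contact_force: [0.1, 0.1, 0.2]
width: 93.0
finger_force: 0.0
```

Call:
move_arm(travel=[[0.9, -0.6, -0.8], [0.9, -0.6, -0.8], [0.9, -0.6, -0.6], [0.9, -0.6, -0.6], [0, 0, 0], [0, 0, 0]], twist=[[0, 0, 0], [0, 0, 0], [0, 0, 0], [0, 0, 0], [0, 0, 0], [0, 0, 0]], hand=[0, 0, 0, 0, 0, 0])

```text
t: 2.88
position: [598.9, 221.0, 171.8]
orientation: [-0.001, -0.059, 0.998, -0.0]
contact_force: [-0.6, -0.5, -0.1]
width: 93.0
finger_force: 0.0
```

```bash
python3 - <<'E'
from h import *
print(r.state()["position"]); cv2.imwrite("pics/w1.png",optics.get_image("wrist"))
for th in ("gauge","holder"):
  print(th,[(round(d["conf"],2),np.round(d["box"]).tolist()) for d in optics.recognise("wrist",th)])
E
```

```text
[598.94123303 220.99682561 171.81834426]
gauge [(0.74, [234.0, 258.0, 258.0, 275.0]), (0.56, [306.0, 175.0, 330.0, 239.0])]
holder [(0.76, [279.0, 150.0, 358.0, 251.0]), (0.37, [315.0, 212.0, 323.0, 228.0])]
```

View pics/w1.png

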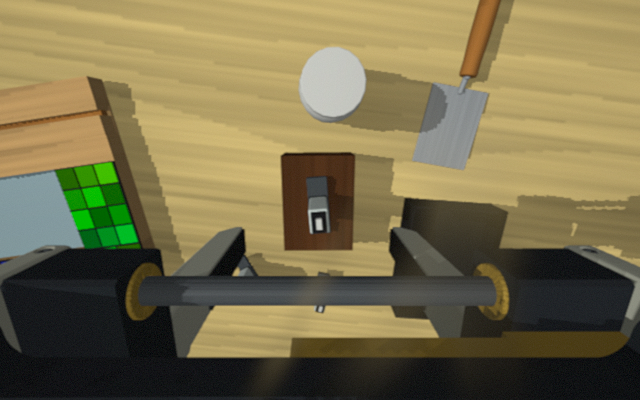

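The frame shows three gauges. The one at (318,205) stands in the block. The small ones are at about (246,266) and (320,305). I'll take one enlarged crop to confirm and measure.

```bash
python3 - <<'E'
from h import *
a=cv2.imread("pics/w1.png")[140:260,270:370]; cv2.imwrite("pics/w1c.png",cv2.resize(a,None,fx=5,fy=5,interpolation=cv2.INTER_CUBIC))
E
```

```text
(no output)
```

View pics/w1c.png

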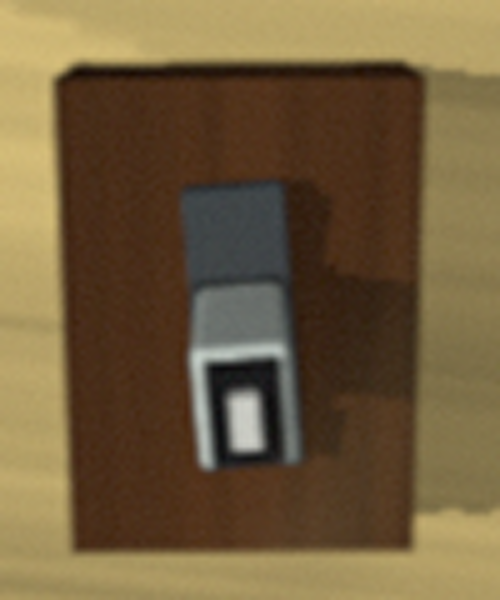

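```bash
python3 - <<'E'
from h import *
C=cal("wrist"); f=lambda p,z: px2w(C,np.array(p)/5.+[269.6,139.6],z)
an=lambda v: np.degrees(np.arctan2(v[1],v[0])).round(1)
B=f([[60,80],[418,80],[410,548],[75,550]],40); print(B.round(1),B.mean(0),"ang",an(B[3]-B[0]),an(B[2]-B[1]),an(B[0]-B[1])-90, "dims",np.linalg.norm(B[3]-B[0]),np.linalg.norm(B[0]-B[1]))
G=f([[190,348],[290,343],[300,462],[202,468]],102); print(G.round(1),G.mean(0),an(G[3]-G[0]),an(G[2]-G[1]),an(G[0]-G[1])-90,"dims",np.linalg.norm(G[3]-G[0]),np.linalg.norm(G[0]-G[1]))
F=f([[182,187],[285,183]],48); print(F.round(1),F.mean(0),an(F[0]-F[1])-90,np.linalg.norm(F[0]-F[1]))
print(f([[244,420]],106))
s=r.state();print(s["position"],s["orientation"])
E
```

```text
[[563.2 178.5  40. ]
 [553.9 254.8  40. ]
 [662.1 269.8  40. ]
 [672.1 191.7  40. ]] [612.83477791 223.69703362  40.        ] ang 6.9 7.9 -173.1 dims 109.77242098022758 76.8477377226088
[[600.4 212.8 102. ]
 [597.3 230.4 102. ]
 [619.7 235.2 102. ]
 [623.  217.5 102. ]] [610.1216785  223.99830952 102.        ] 11.9 12.1 -170.1 dims 23.087601306305633 17.923302314523184
[[581.6 207.2  48. ]
 [578.1 228.9  48. ]] [579.88988966 218.05205936  48.        ] -170.8 21.963551533899256
[[611.38943185 223.85006272 106.        ]]
[598.54571481 222.29076926 173.42063676] [ 3.79277381e-04 -6.04832591e-02  9.98169126e-01  1.67206974e-04]
```

Dimensions match: foot 22 mm wide, barrel 24x18 mm. This is the one in the block, at about (611,224) with yaw about 11°. Reaching for it.

Call:
move_arm(travel=[[0.6, 0.13, 0], [0, 0, -0.9], [0, 0, -0.9], [0, 0, -0.9], [0, 0, -0.9], [0, 0, -0.9], [0, 0, -0.9], [0, 0, -0.4]], twist=[[0, 0, 0.8], [0, 0, 0], [0, 0, 0], [0, 0, 0], [0, 0, 0], [0, 0, 0], [0, 0, 0], [0, 0, 0]], hand=[0, 0, 0, 0, 0, 0, 0, 0])

```text
t: 3.7
position: [609.7, 224.7, 55.3]
orientation: [-0.001, -0.095, 0.995, -0.0]
contact_force: [-0.0, -0.3, -0.2]
width: 93.2
finger_force: 0.0
```

Call:
move_arm(travel=[[0, 0, 0], [0, 0, 0], [0, 0, 0], [0, 0, 0], [0, 0, 0], [0, 0, 0], [0, 0, 0], [0, 0, 0]], twist=[[0, 0, 0], [0, 0, 0], [0, 0, 0], [0, 0, 0], [0, 0, 0], [0, 0, 0], [0, 0, 0], [0, 0, 0]], hand=[0.3, 0.5, 0.7, 0.9, 1, 1, 1, 1])

```text
t: 4.37
position: [611.0, 224.2, 56.8]
orientation: [0.0, -0.095, 0.995, 0.0]
contact_force: [0.1, -0.0, 0.4]
width: 44.2
finger_force: 0.0
```

```bash
python3 - <<'E'
from h import *
s=r.state();print(s)
E
```

```text
{'t': 4.3667, 'joint_positions': array([ 2.80127473e-01,  7.16751543e-01,  1.48680529e+00, -1.50514837e-05,
        9.37812776e-01, -1.48078736e+00]), 'joint_vel': array([ 0.0022097 ,  0.00291872, -0.00096997, -0.0011469 , -0.0013274 ,
       -0.00104975]), 'joint_efforts': array([ 1.37596318e-02, -6.52420235e+01, -2.46591479e+01, -6.05864348e-03,
        8.11149948e-02,  3.14170184e-04]), 'position': array([611.00103252, 224.16289423,  56.81625784]), 'orientation': array([ 1.10735717e-04, -9.49205869e-02,  9.95484842e-01,  1.45572123e-05]), 'contact_force': array([ 0.08280712, -0.02183384,  0.38179688]), 'ft_torque': array([ 0.00226061, -0.00678479, -0.0214475 ]), 'finger_force': 0.0, 'width': 44.20849192951753}
```

Call:
move_arm(travel=[[0, 0, 0], [0, 0, 0], [0, 0, 0], [0, 0, 0], [0, 0, 0], [0, 0, 0], [0, 0, 0], [0, 0, 0]], twist=[[0, 0, 0], [0, 0, 0], [0, 0, 0], [0, 0, 0], [0, 0, 0], [0, 0, 0], [0, 0, 0], [0, 0, 0]], hand=[1, 1, 1, 1, 1, 1, 1, 1])

```text
t: 5.03
position: [611.0, 224.1, 56.6]
orientation: [-0.0, -0.095, 0.995, -0.0]
contact_force: [0.2, -0.5, -0.2]
width: 18.0
finger_force: 30.0
```

```bash
python3 - <<'E'
from h import *
s=r.state();print(s['position'],s['orientation'],s['contact_force'],s['ft_torque'],s['width'],s['finger_force'])
E
```

```text
[610.95073473 224.11934983  56.60864768] [-3.65234306e-06 -9.49341925e-02  9.95483549e-01 -4.38033619e-05] [ 0.19112049 -0.46770771 -0.16168123] [-0.07889487 -0.07464514  0.00679847] 18.034583812440218 29.993214905261993
```

Call:
move_arm(travel=[[0, 0, 0.3], [0, 0, 1], [0, 0, 1], [0, 0, 1], [0, -0.5, 0.7], [0, -1, 0], [0, -1, 0], [0, -1, 0]], twist=[[0, 0, 0], [0, 0, 0], [0, 0, 0], [0, 0, 0], [0, 0, 0], [0, 0, 0], [0, 0, 0], [0, 0, 0]], hand=[1, 1, 1, 1, 1, 1, 1, 1])

```text
t: 5.7
position: [610.6, 152.9, 137.0]
orientation: [0.0, -0.095, 0.995, -0.0]
contact_force: [-0.3, -0.4, -2.2]
width: 17.8
finger_force: 30.0
```

Call:
move_arm(travel=[[0, -1, 0], [0, -1, 0], [0, -1, 0], [0, -1, 0], [0, -1, 0], [0, -1, 0], [-0.2, -1, 0], [-0.2, -1, 0]], twist=[[0, 0, 0.2], [0, 0, 0.2], [0, 0, 0.2], [0, 0, 0.2], [0, 0, 0], [0, 0, 0], [0, 0, 0], [0, 0, 0]], hand=[1, 1, 1, 1, 1, 1, 1, 1])

```text
t: 6.37
position: [602.4, -7.4, 136.7]
orientation: [-0.0, -0.13, 0.992, 0.0]
contact_force: [0.2, -0.1, -1.5]
width: 18.0
finger_force: 30.0
```

Call:
move_arm(travel=[[-0.2, -1, 0], [-0.2, -1, 0], [-0.2, -1, 0], [-0.2, -1, 0], [-0.1, -1, -0.6], [0, -1, -0.8], [0, -1, -0.8], [0, -0.7, -0.8]], twist=[[0, 0, 0], [0, 0, 0], [0, 0, 0], [0, 0, 0], [0, 0, 0], [0, 0, 0], [0, 0, 0], [0, 0, 0]], hand=[1, 1, 1, 1, 1, 1, 1, 1])

```text
t: 7.03
position: [584.4, -162.0, 76.2]
orientation: [0.0, -0.129, 0.992, -0.0]
contact_force: [0.1, 0.3, -1.6]
width: 17.9
finger_force: 30.0
```

Call:
move_arm(travel=[[0, 0, 0], [0, 0, 0]], twist=[[0, 0, 0], [0, 0, 0]], hand=[1, 1])

```text
t: 7.2
position: [584.1, -160.4, 76.2]
orientation: [-0.001, -0.129, 0.992, 0.0]
contact_force: [-0.1, 0.8, -0.6]
width: 17.9
finger_force: 30.0
```

```bash
python3 - <<'E'
from h import *
s=r.state();print(s['position'],s['orientation'],s['contact_force'],s['width'])
C=cal("wrist"); im=optics.get_image("wrist"); cv2.imwrite("pics/w2.png",im); np.savez("w2.npz",K=C[0],R=C[1],t=C[2])
E
```

```text
[ 584.10780258 -160.36314859   76.19689836] [-7.88068743e-04 -1.28919645e-01  9.91654627e-01  4.53076504e-04] [-0.08869486  0.82985771 -0.56278279] 17.89692674530425
```

View pics/w2.png

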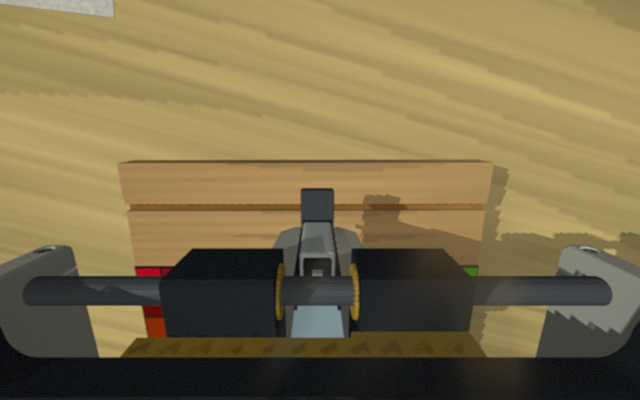

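```bash
python3 - <<'E'
from h import *
d=np.load("w2.npz"); C=(d["K"],d["R"],d["t"]); im=cv2.imread("pics/w2.png"); g=im.astype(float)
for lo,hi in ((150,200),(210,250),(250,295),(430,480)):
    print(lo,hi); print([(y,*g[y,lo:hi].mean(0).round().astype(int)) for y in range(199,215)])
print("foot", [(y,g[y,306:328].mean().round()) for y in range(184,228,1)])
print("top edge", [(y,g[y,200:290].mean().round()) for y in range(156,170)])
a=im[150:270,230:400]; cv2.imwrite("pics/w2c.png",cv2.resize(a,None,fx=4.7,fy=4.7,interpolation=cv2.INTER_CUBIC))
E
```

```text
150 200
[(199, np.int64(85), np.int64(133), np.int64(166)), (200, np.int64(85), np.int64(134), np.int64(167)), (201, np.int64(86), np.int64(135), np.int64(168)), (202, np.int64(87), np.int64(136), np.int64(169)), (203, np.int64(81), np.int64(127), np.int64(160)), (204, np.int64(57), np.int64(99), np.int64(133)), (205, np.int64(39), np.int64(83), np.int64(123)), (206, np.int64(40), np.int64(85), np.int64(130)), (207, np.int64(41), np.int64(87), np.int64(132)), (208, np.int64(41), np.int64(85), np.int64(127)), (209, np.int64(45), np.int64(82), np.int64(114)), (210, np.int64(57), np.int64(90), np.int64(113)), (211, np.int64(75), np.int64(117), np.int64(145)), (212, np.int64(83), np.int64(130), np.int64(162)), (213, np.int64(84), np.int64(131), np.int64(163)), (214, np.int64(83), np.int64(130), np.int64(162))]
210 250
[(199, np.int64(87), np.int64(136), np.int64(170)), (200, np.int64(88), np.int64(137), np.int64(171)), (201, np.int64(89), np.int64(139), np.int64(173)), (202, np.int64(91), np.int64(141), np.int64(175)), (203, np.int64(83), np.int64(130), np.int64(164)), (204, np.int64(55)
[... 2963 characters left out ...]
(215, np.float64(63.0)), (216, np.float64(63.0)), (217, np.float64(63.0)), (218, np.float64(63.0)), (219, np.float64(57.0)), (220, np.float64(36.0)), (221, np.float64(38.0)), (222, np.float64(76.0)), (223, np.float64(101.0)), (224, np.float64(104.0)), (225, np.float64(103.0)), (226, np.float64(103.0)), (227, np.float64(103.0))]
top edge [(156, np.float64(139.0)), (157, np.float64(140.0)), (158, np.float64(139.0)), (159, np.float64(124.0)), (160, np.float64(85.0)), (161, np.float64(66.0)), (162, np.float64(78.0)), (163, np.float64(104.0)), (164, np.float64(118.0)), (165, np.float64(121.0)), (166, np.float64(123.0)), (167, np.float64(125.0)), (168, np.float64(127.0)), (169, np.float64(129.0))]
```

View pics/w2c.png

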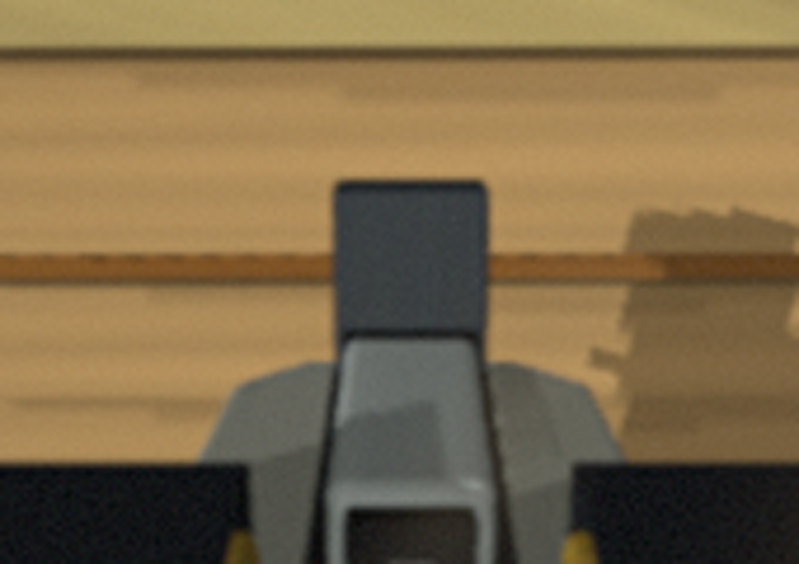

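```bash
cat > m.py <<'E'
from h import *
def solve(C,tcp,rows,u):
    # rows: near groove, far groove, foot top near edge, foot bottom near edge, rail near edge
    f=lambda x,y,z: px2w(C,[[x,y]],z)[0]
    n=[f(x,rows[0],22) for x in (150,290,470)]; fa=[f(x,rows[1],22) for x in (150,290,470)]
    v=n[0]-n[2]; v=-v if v[1]<0 else v; a=np.arctan2(v[1],v[0])-np.pi/2; e=np.array([np.cos(a),np.sin(a),0]); print("groove yaw",np.degrees(a))
    g=(n[1]@e+fa[1]@e)/2; print("width",fa[1]@e-n[1]@e,"tcp to groove along e",g-tcp@e)
    ft=f(317,rows[2],u+8)@e+32; fb=f(317,rows[3],u)@e+32; print("foot centre - groove", ft-g, fb-g)
    re=f(317,rows[4],22)@e; print("groove from rail mid", g-re-45)
    L=f(127,209,22)+0; Rr=f(489,209,22); m=(L+Rr)/2; print("ends",L,Rr,np.linalg.norm(L-Rr),"y off", ((tcp-m)@np.array([-e[1],e[0],0])))
E
python3 - <<'E'
from m import *
d=np.load("w2.npz"); C=(d["K"],d["R"],d["t"])
# commanded tcp
solve(C,np.array([584.1,-160.4,76.2]),[203.6,210.6,190.5,187.8,162.3],60)
im=cv2.imread("pics/w2.png").astype(float).sum(2)
for x in (140,200,240,290,440,480):
    p=im[195:220,x-5:x+6].mean(1); b=(p[:6].mean()+p[-5:].mean())/2; w=np.clip(b-p,0,None)*(np.clip(b-p,0,None)>40); print(x,(w*np.arange(195,220)).sum()/w.sum())
E
```

```text
groove yaw 14.79900798689926
width 6.046794795652204 tcp to groove along e -6.644464389630571
foot centre - groove 7.218987733364202 7.207406807315465
groove from rail mid -7.890677127113349
ends [ 619.78410962 -315.1013537    22.        ] [543.02500297 -24.52102268  22.        ] 300.5476488515431 y off 8.410503943178117
140 207.28967340842115
200 207.25722864311274
240 207.38877702003626
290 207.56060900938664
440 206.6857350345639
480 206.90470924101746
```

Call:
move_arm(travel=[[-0.35, -0.09, -0.3], [0, 0, -0.4], [0, 0, -0.3], [0, 0, 0], [0, 0, 0], [0, 0, 0]], twist=[[0, 0, 0], [0, 0, 0], [0, 0, 0], [0, 0, 0], [0, 0, 0], [0, 0, 0]], hand=[1, 1, 1, 1, 1, 1])

```text
t: 7.75
position: [578.2, -161.5, 56.8]
orientation: [0.0, -0.13, 0.992, -0.0]
contact_force: [-0.8, 0.4, -1.3]
width: 18.2
finger_force: 30.0
```

```bash
python3 - <<'E'
from h import *
Ps=[];Rs=[]
s=r.state();print(s['position'],s['orientation'],s['contact_force'],s['width'])
C=cal("wrist"); im=optics.get_image("wrist"); cv2.imwrite("pics/w3.png",im); np.savez("w3.npz",K=C[0],R=C[1],t=C[2])
g=im.astype(float).mean(2)
print("groove",[(y,g[y,230:290].mean().round()) for y in range(196,216)])
print("foot", [(y,g[y,306:328].mean().round()) for y in range(172,200,1)])
print("edge", [(y,g[y,200:290].mean().round()) for y in range(146,170)])
a=im[150:270,230:400]; cv2.imwrite("pics/w3c.png",cv2.resize(a,None,fx=4.7,fy=4.7,interpolation=cv2.INTER_CUBIC))
E
```

```text
[ 578.16193859 -161.47239658   56.78293479] [ 1.32721256e-04 -1.29759865e-01  9.91545438e-01 -6.26144478e-05] [-0.81579029  0.40829403 -1.28541836] 18.21861582726227
groove [(196, np.float64(139.0)), (197, np.float64(141.0)), (198, np.float64(141.0)), (199, np.float64(139.0)), (200, np.float64(137.0)), (201, np.float64(135.0)), (202, np.float64(134.0)), (203, np.float64(134.0)), (204, np.float64(133.0)), (205, np.float64(134.0)), (206, np.float64(135.0)), (207, np.float64(136.0)), (208, np.float64(137.0)), (209, np.float64(138.0)), (210, np.float64(138.0)), (211, np.float64(137.0)), (212, np.float64(134.0)), (213, np.float64(134.0)), (214, np.float64(135.0)), (215, np.float64(137.0))]
foot [(172, np.float64(67.0)), (173, np.float64(77.0)), (174, np.float64(99.0)), (175, np.float64(116.0)), (176, np.float64(120.0)), (177, np.float64(121.0)), (178, np.float64(121.0)), (179, np.float64(122.0)), (180, np.float64(121.0)), (181, np.float64(121.0)), (182, np.float64(124.0)), (183, np.float64(128.0)), (184, np.float64(133.0)), (185, np.float64(137.0)), (186, np.float64(137.0)), (187, np.floa
[... 242 characters left out ...]
, np.float64(63.0)), (198, np.float64(63.0)), (199, np.float64(63.0))]
edge [(146, np.float64(145.0)), (147, np.float64(145.0)), (148, np.float64(145.0)), (149, np.float64(145.0)), (150, np.float64(145.0)), (151, np.float64(145.0)), (152, np.float64(145.0)), (153, np.float64(145.0)), (154, np.float64(145.0)), (155, np.float64(145.0)), (156, np.float64(144.0)), (157, np.float64(144.0)), (158, np.float64(143.0)), (159, np.float64(143.0)), (160, np.float64(142.0)), (161, np.float64(142.0)), (162, np.float64(142.0)), (163, np.float64(141.0)), (164, np.float64(141.0)), (165, np.float64(141.0)), (166, np.float64(141.0)), (167, np.float64(141.0)), (168, np.float64(137.0)), (169, np.float64(114.0))]
```

View pics/w3c.png

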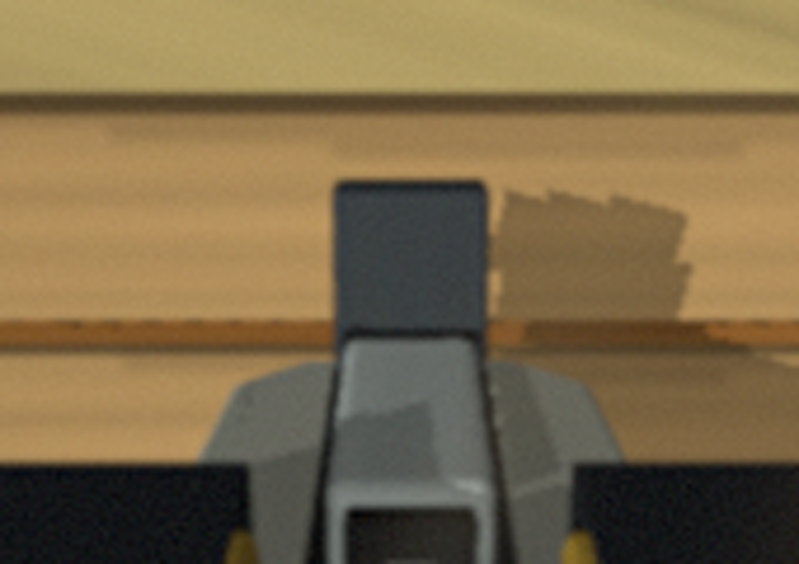

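```bash
python3 - <<'E'
from m import *
d=np.load("w3.npz"); C=(d["K"],d["R"],d["t"]); g=cv2.imread("pics/w3.png").astype(float).mean(2)
p=g[212:232,240:290].mean(1); print(list(zip(range(212,232),p.round())))
q=g[164:182,200:290].mean(1); print(list(zip(range(164,182),q.round())))
def cross(p,y0,lv,rise):
    for i in range(len(p)-1):
        if (p[i]<lv<=p[i+1]) if rise else (p[i]>=lv>p[i+1]): return y0+i+(lv-p[i])/(p[i+1]-p[i])
rows=[cross(p,212,105,False),cross(p,212,105,True),190.5,187.8,cross(q,164,95,True)]; print(rows)
solve(C,np.array([577.9,-161.6,56.2]),rows,40)
E
```

```text
[(212, np.float64(134.0)), (213, np.float64(134.0)), (214, np.float64(135.0)), (215, np.float64(137.0)), (216, np.float64(138.0)), (217, np.float64(127.0)), (218, np.float64(96.0)), (219, np.float64(82.0)), (220, np.float64(84.0)), (221, np.float64(84.0)), (222, np.float64(80.0)), (223, np.float64(74.0)), (224, np.float64(77.0)), (225, np.float64(100.0)), (226, np.float64(119.0)), (227, np.float64(124.0)), (228, np.float64(127.0)), (229, np.float64(128.0)), (230, np.float64(129.0)), (231, np.float64(128.0))]
[(164, np.float64(141.0)), (165, np.float64(141.0)), (166, np.float64(141.0)), (167, np.float64(141.0)), (168, np.float64(137.0)), (169, np.float64(114.0)), (170, np.float64(77.0)), (171, np.float64(65.0)), (172, np.float64(67.0)), (173, np.float64(75.0)), (174, np.float64(98.0)), (175, np.float64(116.0)), (176, np.float64(120.0)), (177, np.float64(122.0)), (178, np.float64(124.0)), (179, np.float64(127.0)), (180, np.float64(129.0)), (181, np.float64(131.0))]
[np.float64(217.7189166133504), np.float64(225.28208647906658), 190.5, 187.8, np.float64(173.87397440105022)]
groove yaw 14.917858012726867
width 6.13050488964825 tcp to groove along e -0.5687488408457284
foot centre - groove 1.5373983055184226 1.5336048222579848
groove from rail mid -8.115242702427906
ends [ 604.98428995 -304.39128128   22.        ] [534.43630227 -39.59607441  22.        ] 274.03196920337655 y off 7.935060090292825
```

```bash
python3 - <<'E'
from m import *
from scipy.spatial.transform import Rotation as Ro
def rep(C):
    o=-C[1].T@C[2]; f=C[1].T[:,2]; print(o.round(2), "pitch",np.degrees(np.arccos(-f[2])).round(3), "yaw",np.degrees(np.arctan2(f[1],f[0])).round(3))
for n in("w2","w3"):
    d=np.load(n+".npz"); rep((d["K"],d["R"],d["t"]))
for _ in range(3): rep(cal("wrist")); print(r.state()["position"],r.state()["t"])
for _ in range(4): optics.get_image("wrist"); rep(cal("wrist")); s=r.state(); print(s["position"],s["t"])
E
```

```text
[ 515.1  -180.2   242.14] pitch 14.868 yaw 15.157
[ 508.86 -181.31  222.61] pitch 14.962 yaw 14.99
[ 508.88 -181.36  222.7 ] pitch 14.972 yaw 14.959
[ 578.21485638 -161.53711749   56.89836824] 7.8
[ 508.88 -181.36  222.7 ] pitch 14.972 yaw 14.959
[ 578.21485638 -161.53711749   56.89836824] 7.8
[ 508.88 -181.36  222.7 ] pitch 14.972 yaw 14.959
[ 578.21485638 -161.53711749   56.89836824] 7.8
[ 508.86 -181.4   222.73] pitch 14.976 yaw 14.946
[ 578.18347027 -161.60631632   56.90559587] 7.85
[ 508.83 -181.42  222.73] pitch 14.974 yaw 14.946
[ 578.17305369 -161.62868356   56.91167673] 7.9
[ 508.8  -181.44  222.7 ] pitch 14.971 yaw 14.951
[ 578.10802148 -161.64588338   56.88101681] 7.95
[ 508.77 -181.45  222.66] pitch 14.968 yaw 14.959
[ 578.07220773 -161.64991751   56.83710056] 8.0
```

Call:
move_arm(travel=[[-0.07, -0.018, 0], [0, 0, 0], [0, 0, 0], [0, 0, 0], [0, 0, 0], [0, 0, 0]], twist=[[0, 0, 0], [0, 0, 0], [0, 0, 0], [0, 0, 0], [0, 0, 0], [0, 0, 0]], hand=[1, 1, 1, 1, 1, 1])

```text
t: 8.5
position: [576.6, -162.0, 56.7]
orientation: [0.0, -0.13, 0.992, -0.0]
contact_force: [-0.7, -0.2, -2.0]
width: 17.8
finger_force: 30.0
```

```bash
cat > look.py <<'E'
from m import *
def cross(p,y0,lv,rise):
    for i in range(len(p)-1):
        if (p[i]<lv<=p[i+1]) if rise else (p[i]>=lv>p[i+1]): return y0+i+(lv-p[i])/(p[i+1]-p[i])
def look(n,u):
    C=cal("wrist"); s=r.state(); print(s["t"],s["position"],s["contact_force"].round(1)); im=optics.get_image("wrist"); cv2.imwrite(f"pics/{n}.png",im); g=im.astype(float).mean(2)
    p=g[205:240,240:290].mean(1); q=g[160:190,200:290].mean(1); k=int(q.argmin())
    f=g[180:200,306:328].mean(1)
    rows=[cross(p,205,105,False),cross(p,205,105,True),190.5,187.8,cross(q[k:],160+k,95,True)]; print(np.round(rows,2),"foot",cross(f,180,90,False))
    if None not in rows: solve(C,s["position"],rows,u)
E
python3 -c "
from look import *
look('w4',40)
look('w4',40)"
```

```text
8.5 [ 576.5665889  -162.00492065   56.65889222] [-0.7 -0.2 -2. ]
[219.71 227.51 190.5  187.8  176.18] foot 187.68150684931507
groove yaw 14.898149979567927
width 6.348864360972698 tcp to groove along e 0.8021255336378772
foot centre - groove -0.15263526102785363 -0.15660067703311142
groove from rail mid -8.137733789848483
ends [ 603.25890579 -304.81412882   22.        ] [532.84792578 -40.17546638  22.        ] 273.8454450304875 y off 7.948502907367094
8.55 [ 576.52129262 -161.98912588   56.63891405] [ 0.4 -0.4 -1.9]
[219.71 227.51 190.5  187.8  176.17] foot 187.6811232449298
groove yaw 14.89846636361716
width 6.345626651399698 tcp to groove along e 0.8405030680304435
foot centre - groove -0.15353336801706519 -0.15751555465760703
groove from rail mid -8.13072962507465
ends [ 603.25459513 -304.80591081   22.        ] [532.84399939 -40.17481732  22.        ] 273.8380317590311 y off 7.970008971197983
```

Call:
move_arm(travel=[[0, 0, -0.1], [0, 0, -0.1], [0, 0, -0.1], [0, 0, -0.1], [0, 0, 0], [0, 0, 0], [0, 0, 0]], twist=[[0, 0, 0], [0, 0, 0], [0, 0, 0], [0, 0, 0], [0, 0, 0], [0, 0, 0], [0, 0, 0]], hand=[1, 1, 1, 1, 1, 1, 1])

```text
t: 9.18
position: [576.6, -162.0, 48.7]
orientation: [0.0, -0.13, 0.992, -0.0]
contact_force: [0.6, -0.2, -3.0]
width: 17.8
finger_force: 30.0
```

```bash
python3 -c "
from look import *
look('w5',32)
for _ in range(6): optics.get_calibration('wrist'); s=r.state(); print(s['contact_force'],s['ft_torque'],s['position'][2]); optics.get_image('wrist')"
```

```text
9.1833 [ 576.57700683 -162.0032799    48.66074778] [ 0.6 -0.2 -3. ]
[223.61 231.37 190.5  187.8  178.19] foot 187.53958333333333
groove yaw 14.898281109763829
width 6.111343306209619 tcp to groove along e 0.9436085303109394
foot centre - groove -0.28992661932988995 -0.2939301668519647
groove from rail mid -7.997863092618559
ends [ 599.44910043 -299.91594375   22.        ] [531.84344674 -45.83006209  22.        ] 262.92614870091455 y off 7.6939910877223525
[ 3.40814305e-04  1.07465589e-01 -1.39851927e+00] [ 0.02996652  0.05056217 -0.04274815] 48.704745852411314
[-0.06540721  0.49607284 -1.83568657] [0.0027785  0.00788487 0.02463723] 48.69805601643952
[ 0.12825198 -0.08585794 -1.27000472] [0.05967363 0.00182535 0.03156989] 48.72232298846607
[-0.32670805  0.33265863 -2.33535063] [ 0.06114102 -0.01937791 -0.04261475] 48.75453869540236
[-0.5843885   0.30330519 -2.05491679] [ 0.08127791 -0.0432765   0.07442706] 48.739434831402306
[-0.70801768 -0.33669189 -2.23187184] [ 0.06598629  0.06563196 -0.00662966] 48.69798275323748
```

Call:
move_arm(travel=[[0, 0, -0.1], [0, 0, -0.1], [0, 0, -0.1], [0, 0, -0.1], [0, 0, -0.05], [0, 0, 0], [0, 0, 0]], twist=[[0, 0, 0], [0, 0, 0], [0, 0, 0], [0, 0, 0], [0, 0, 0], [0, 0, 0], [0, 0, 0]], hand=[1, 1, 1, 1, 1, 1, 1])

```text
t: 10.12
position: [576.7, -162.0, 39.7]
orientation: [0.0, -0.13, 0.992, -0.0]
contact_force: [0.8, 0.3, 1.8]
width: 17.8
finger_force: 30.0
```

Call:
move_arm(travel=[[0, 0, -0.025], [0, 0, 0], [0, 0, -0.025], [0, 0, 0]], twist=[[0, 0, 0], [0, 0, 0], [0, 0, 0], [0, 0, 0]], hand=[1, 1, 1, 1])

```text
t: 10.45
position: [576.7, -162.0, 38.7]
orientation: [0.0, -0.13, 0.992, -0.0]
contact_force: [0.8, -0.5, 4.3]
width: 17.9
finger_force: 30.0
```

Call:
move_arm(travel=[[0, 0, -0.02], [0, 0, 0], [0, 0, 0]], twist=[[0, 0, 0], [0, 0, 0], [0, 0, 0]], hand=[1, 1, 1])

```text
t: 10.7
position: [576.7, -162.1, 38.6]
orientation: [0.0, -0.13, 0.992, -0.0]
contact_force: [-0.1, 0.2, 6.3]
width: 18.3
finger_force: 30.0
```

Call:
move_arm(travel=[[0, 0, -0.025], [0, 0, 0], [0, 0, -0.025], [0, 0, 0], [0, 0, 0], [0, 0, 0]], twist=[[0, 0, 0], [0, 0, 0], [0, 0, 0], [0, 0, 0], [0, 0, 0], [0, 0, 0]], hand=[1, 1, 1, 1, 1, 1])

```text
t: 11.2
position: [576.8, -162.0, 38.5]
orientation: [0.0, -0.13, 0.992, -0.0]
contact_force: [-4.3, 1.5, 17.7]
width: 17.8
finger_force: 30.0
```

```bash
python3 -c "
from look import *
look('w6',22)
s=r.state(); print(s)"
```

```text
11.2 [ 576.7664865  -162.04857467   38.54911322] [-4.3  1.5 17.7]
[228.04 236.37 190.5  187.8  180.63] foot 187.48930099857347
groove yaw 14.90875228307517
width 6.270454115771713 tcp to groove along e 0.6658030816295195
foot centre - groove -0.025277579362864344 -0.024727494679609663
groove from rail mid -8.061578707204433
ends [ 594.84809739 -293.79031802   22.        ] [530.75189372 -53.05455204  22.        ] 249.12252476798074 y off 7.397675181374772
{'t': 11.25, 'joint_positions': array([-3.51586968e-01,  6.67060698e-01,  1.64436322e+00, -4.99396848e-05,
        8.29624081e-01, -2.18239384e+00]), 'joint_vel': array([-0.00044445,  0.00112357, -0.00093345, -0.0011109 , -0.00058031,
        0.00035828]), 'joint_efforts': array([-1.99828763e-01, -5.07341194e+01, -1.96936315e+01, -2.41008546e-02,
       -1.31008644e+00, -6.87684253e-03]), 'position': array([ 576.76035623, -162.05284549,   38.54260628]), 'orientation': array([ 2.32816377e-04, -1.29656077e-01,  9.91558988e-01, -1.42467132e-04]), 'contact_force': array([-3.94888539,  2.07104844, 17.68107062]), 'ft_torque': array([ 0.37722018,  0.94722542, -0.03287927]), 'finger_force': 29.99686896800995, 'width': 17.892756565440386}
```

Call:
move_arm(travel=[[0, 0, 0], [0, 0, 0], [0, 0, 0], [0, 0, 0], [0, 0, 0], [0, 0, 0], [0, 0, 0], [0, 0, 0]], twist=[[0, 0, 0], [0, 0, 0], [0, 0, 0], [0, 0, 0], [0, 0, 0], [0, 0, 0], [0, 0, 0], [0, 0, 0]], hand=[1, 1, 1, 1, 1, 1, 1, 1])

```text
t: 11.92
position: [576.7, -162.1, 38.5]
orientation: [0.0, -0.13, 0.992, -0.0]
contact_force: [-4.0, 1.0, 18.4]
width: 17.9
finger_force: 30.0
```

Call:
move_arm(travel=[[0, 0, 0], [0, 0, 0], [0, 0, 0], [0, 0, 0], [0, 0, 0], [0, 0, 0]], twist=[[0, 0, 0], [0, 0, 0], [0, 0, 0], [0, 0, 0], [0, 0, 0], [0, 0, 0]], hand=[1, 1, 1, 1, 1, 1])

```text
t: 12.42
position: [576.7, -162.0, 38.5]
orientation: [0.0, -0.13, 0.992, -0.0]
contact_force: [-3.4, 1.6, 17.9]
width: 17.6
finger_force: 30.0
```

Call:
move_arm(travel=[[0, 0, 0.1], [0, 0, 0.2], [0, 0, 0.5], [0, 0, 1], [0, 0, 1], [0, 0, 1], [0, 0, 1], [0, 0, 0.2]], twist=[[0, 0, 0], [0, 0, 0], [0, 0, 0], [0, 0, 0], [0, 0, 0], [0, 0, 0], [0, 0, 0], [0, 0, 0]], hand=[1, 1, 1, 1, 1, 1, 1, 1])

```text
t: 13.08
position: [577.4, -162.3, 140.4]
orientation: [0.001, -0.13, 0.992, -0.001]
contact_force: [0.4, 0.4, -1.4]
width: 17.9
finger_force: 30.0
```

Call:
move_arm(travel=[[0.25, 1, 0], [0.25, 1, 0], [0.25, 1, 0], [0.25, 1, 0], [0.25, 1, 0], [0.25, 1, 0], [0.25, 1, 0], [0, 1, 0]], twist=[[0, 0, -0.2], [0, 0, -0.2], [0, 0, -0.2], [0, 0, -0.2], [0, 0, 0], [0, 0, 0], [0, 0, 0], [0, 0, 0]], hand=[1, 1, 1, 1, 1, 1, 1, 1])

```text
t: 13.75
position: [611.4, -0.9, 136.2]
orientation: [-0.001, -0.095, 0.995, 0.0]
contact_force: [0.3, 0.5, -1.5]
width: 18.1
finger_force: 30.0
```

Call:
move_arm(travel=[[0, 1, 0], [0, 1, 0], [0, 1, 0], [0, 1, 0], [0, 1, 0], [0, 1, 0], [0, 1, 0], [0, 1, 0]], twist=[[0, 0, 0], [0, 0, 0], [0, 0, 0], [0, 0, 0], [0, 0, 0], [0, 0, 0], [0, 0, 0], [0, 0, 0]], hand=[1, 1, 1, 1, 1, 1, 1, 1])

```text
t: 14.42
position: [610.7, 158.9, 136.1]
orientation: [-0.001, -0.095, 0.995, -0.0]
contact_force: [0.6, -0.2, -0.6]
width: 17.9
finger_force: 30.0
```

Call:
move_arm(travel=[[0, 1, 0], [0, 1, 0], [0, 0.8, 0], [0, 0.5, 0], [0, 0, 0], [0, 0, 0], [0, 0, 0], [0, 0, 0]], twist=[[0, 0, 0], [0, 0, 0], [0, 0, 0], [0, 0, 0], [0, 0, 0], [0, 0, 0], [0, 0, 0], [0, 0, 0]], hand=[1, 1, 1, 1, 1, 1, 1, 1])

```text
t: 15.08
position: [611.7, 223.0, 137.2]
orientation: [-0.0, -0.094, 0.996, -0.0]
contact_force: [0.0, -0.0, -2.4]
width: 17.9
finger_force: 30.0
```

```bash
python3 - <<'E'
from h import *
optics.get_image("wrist")
s=r.state();print(s['t'],s['position'],s['orientation'],s['contact_force'])
C=cal("wrist"); im=optics.get_image("wrist"); np.savez("w7.npz",K=C[0],R=C[1],t=C[2])
a=im[120:270,240:400]; cv2.imwrite("pics/w7c.png",cv2.resize(a,None,fx=4,fy=4,interpolation=cv2.INTER_CUBIC))
E
```

```text
15.1333 [611.65711476 223.09048936 137.24733096] [-6.37616266e-05 -9.44444504e-02  9.95530129e-01 -6.13618356e-05] [-0.67097012  0.43224894 -1.84170527]
```

View pics/w7c.png

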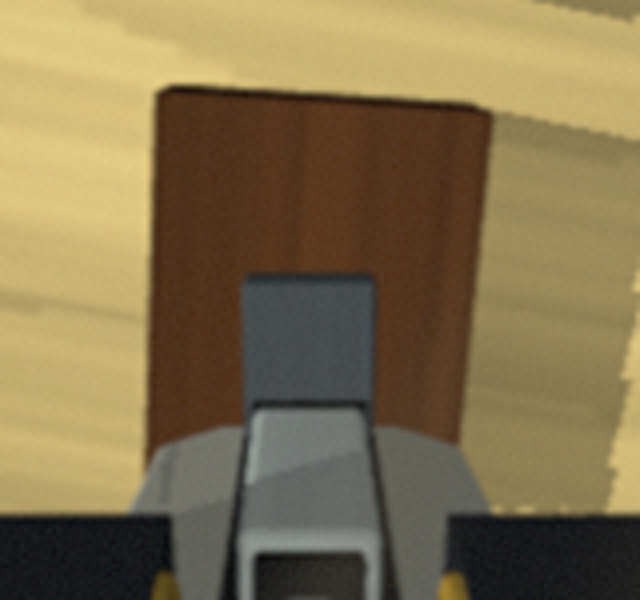

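```bash
python3 - <<'E'
from h import *
d=np.load("w7.npz"); C=(d["K"],d["R"],d["t"])
f=lambda p,z: px2w(C,np.array(p)/4.+[239.6,119.6],z)
B=f([[158,94],[490,112],[461,430],[150,430]],40); print(B.round(1))
v=B[3]-B[0]; w=B[2]-B[1]; a=np.mean([np.arctan2(*v[1::-1]),np.arctan2(*w[1::-1])]); e=np.array([np.cos(a),np.sin(a),0]); n=np.array([-e[1],e[0],0])
cen=(B[0]+B[1])/2; ex=B[1]-B[0]; print("yaw",np.degrees(a),"width",abs(ex@n)); 
hc=cen+55*e; # holder centre
s=[137.2]; F=f([[243,280],[374,280]],128.7); b=F[0]-F[1]; ga=np.arctan2(b[1],b[0])+np.pi/2; ga=(ga+np.pi/2)%np.pi-np.pi/2
gc=F.mean(0)+32*np.array([np.cos(ga),np.sin(ga),0]); print("gauge yaw",np.degrees(ga),"holder",hc,"gauge",gc,"need",hc-gc, "foot w",np.linalg.norm(b))
E
```

```text
[[563.6 176.6  40. ]
 [553.  253.6  40. ]
 [631.6 264.6  40. ]
 [646.3 187.5  40. ]]
yaw 7.704619193654374 width 77.71869662117153
gauge yaw 10.846255221377241 holder [612.79763303 222.51800548  40.        ] gauge [612.06669267 221.70921795 128.7       ] need [  0.73094037   0.80878754 -88.7       ] foot w 21.15240283550515
```

Call:
move_arm(travel=[[0.04, 0.04, 0], [0, 0, -0.8], [0, 0, -0.8], [0, 0, -0.8], [0, 0, -0.8], [0, 0, -0.5], [0, 0, 0], [0, 0, 0]], twist=[[0, 0, -0.5], [0, 0, 0], [0, 0, 0], [0, 0, 0], [0, 0, 0], [0, 0, 0], [0, 0, 0], [0, 0, 0]], hand=[1, 1, 1, 1, 1, 1, 1, 1])

```text
t: 15.85
position: [612.4, 224.6, 63.3]
orientation: [-0.0, -0.073, 0.997, -0.0]
contact_force: [0.1, -0.0, -1.5]
width: 17.9
finger_force: 30.0
```

Call:
move_arm(travel=[[0, 0, -0.1], [0, 0, -0.05], [0, 0, 0], [0, 0, 0]], twist=[[0, 0, 0], [0, 0, 0], [0, 0, 0], [0, 0, 0]], hand=[1, 1, 1, 1])

```text
t: 16.18
position: [612.5, 224.9, 60.7]
orientation: [0.0, -0.073, 0.997, 0.0]
contact_force: [-0.3, 0.5, -1.7]
width: 18.0
finger_force: 30.0
```

Call:
move_arm(travel=[[0, 0, -0.1], [0, 0, -0.04], [0, 0, -0.02], [0, 0, 0], [0, 0, 0]], twist=[[0, 0, 0], [0, 0, 0], [0, 0, 0], [0, 0, 0], [0, 0, 0]], hand=[1, 1, 1, 1, 1])

```text
t: 16.6
position: [612.3, 224.8, 57.0]
orientation: [-0.0, -0.073, 0.997, -0.0]
contact_force: [0.2, -0.2, -1.4]
width: 18.2
finger_force: 30.0
```

Call:
move_arm(travel=[[0, 0, -0.02], [0, 0, 0], [0, 0, 0]], twist=[[0, 0, 0], [0, 0, 0], [0, 0, 0]], hand=[1, 1, 1])

```text
t: 16.85
position: [612.4, 224.8, 56.7]
orientation: [0.0, -0.073, 0.997, 0.0]
contact_force: [-0.3, -0.1, -2.3]
width: 17.8
finger_force: 30.0
```

Near seating; a little lower until contact shows.

Call:
move_arm(travel=[[0, 0, -0.02], [0, 0, 0], [0, 0, 0]], twist=[[0, 0, 0], [0, 0, 0], [0, 0, 0]], hand=[1, 1, 1])

```text
t: 17.1
position: [612.4, 224.8, 56.6]
orientation: [0.0, -0.073, 0.997, 0.0]
contact_force: [-1.4, -0.8, 3.3]
width: 17.9
finger_force: 30.0
```

Call:
move_arm(travel=[[0, 0, -0.02], [0, 0, 0], [0, 0, 0]], twist=[[0, 0, 0], [0, 0, 0], [0, 0, 0]], hand=[1, 1, 1])

```text
t: 17.35
position: [612.4, 224.8, 56.6]
orientation: [0.0, -0.073, 0.997, -0.0]
contact_force: [-3.2, -1.6, 7.6]
width: 17.9
finger_force: 30.0
```

Call:
move_arm(travel=[[0, 0, 0.02], [0, 0, 0], [0, 0, 0], [0, 0, 0], [0, 0, 0], [0, 0, 0], [0, 0, 0], [0, 0, 0]], twist=[[0, 0, 0], [0, 0, 0], [0, 0, 0], [0, 0, 0], [0, 0, 0], [0, 0, 0], [0, 0, 0], [0, 0, 0]], hand=[0.7, 0.6, 0.5, 0.5, 0.5, 0.5, 0.5, 0.5])

```text
t: 18.02
position: [612.3, 224.8, 56.2]
orientation: [-0.0, -0.073, 0.997, -0.0]
contact_force: [0.3, -0.4, -0.5]
width: 46.3
finger_force: 0.0
```

Call:
move_arm(travel=[[0, 0, 0.2], [0, 0, 0.8], [0, 0, 1], [0, 0, 1], [0, 0, 1], [0, 0, 1], [0, 0, 0.8], [0, 0, 0]], twist=[[0, 0, 0], [0, 0, 0], [0, 0, 0], [0, 0, 0], [0, 0, 0], [0, 0, 0], [0, 0, 0], [0, 0, 0]], hand=[0.5, 0.5, 0.5, 0.5, 0.5, 0.5, 0.5, 0.5])

```text
t: 18.68
position: [613.8, 225.3, 176.1]
orientation: [0.003, -0.073, 0.997, 0.001]
contact_force: [0.3, 0.2, 0.6]
width: 46.7
finger_force: 0.0
```

```bash
python3 - <<'E'
from h import *
optics.get_image("wrist"); s=r.state();print(s['t'],s['position'],s['contact_force'],s['width'])
C=cal("wrist"); im=optics.get_image("wrist"); np.savez("w8.npz",K=C[0],R=C[1],t=C[2])
a=im[140:260,260:380]; cv2.imwrite("pics/w8c.png",cv2.resize(a,None,fx=5,fy=5,interpolation=cv2.INTER_CUBIC))
E
```

```text
18.7333 [613.06080685 225.01525195 173.92929166] [0.47780082 0.53593014 0.03947603] 46.46323985722402
```

View pics/w8c.png

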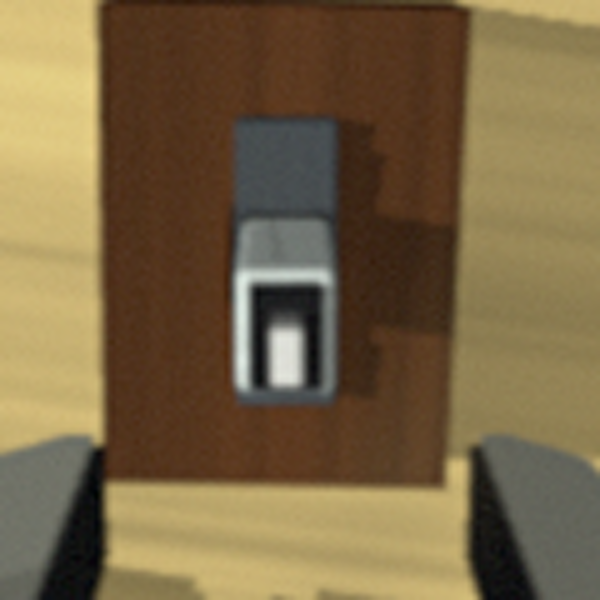

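```bash
python3 - <<'E'
from h import *
d=np.load("w8.npz"); C=(d["K"],d["R"],d["t"])
f=lambda p,z: px2w(C,np.array(p)/5.+[259.6,139.6],z)
B=f([[103,7],[468,11],[445,486],[107,480]],40); hc=B.mean(0)
F=f([[235,119],[336,119]],48); G=f([[235,268],[335,268],[335,390],[237,392]],102)
print("holder",hc,"foot",F.mean(0)+32*np.array([np.cos(.15),np.sin(.15),0]),"barrel top",G.mean(0))
s=r.state(); print(s["t"],s["contact_force"]); r.sign_off()
E
```

```text
holder [612.42885642 222.36326172  40.        ] foot [612.48875811 223.57678463  48.        ] barrel top [610.99869095 223.24156562 102.        ]
18.7833 [ 0.49761785 -1.28763847 -0.78584062]
the job is handed in; nothing more can be done
```

I measured the groove with the foot flat on the rail, pressed at about 20 N and held for over a second. The gauge is back upright in its holder, about 1 mm off centre, with the indicator bar raised. I handed the job in at about 19 s without reading the bar back against the true depth.

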